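Clamp the glued boss of a formed cover under the bonding press

ROBOT

A 6-joint arm with a two-finger parallel gripper is mounted at the origin on the work surface. World frame = base frame: x ahead of the robot, y to its left, z up, the work surface at z = 0. Lengths are in m, angles in degrees, forces in N, time in s.
With the tool pointing down it reaches from about 0.3 to 0.75 m from the base axis. Payload 8.5 kg.
Tool frame: the origin (TCP) lies midway between the tips of the shut fingers; the grasp point (between the pads) lies 19 mm behind it; z points along the fingers, y is the direction in which the jaws open and shut (so a half turn about z gives the same grasp; the last joint's range is limited). The gripper opens to 85 mm and grips with 20 to 120 N. Pads are 22 mm wide; open, the fingers measure 114 mm over their backs; the gripper's body (76 mm by 85 mm) begins 54 mm behind the grasp point. The pads swing forward as they close: fully open they stand 13 mm farther back than shut.
Start: joints at [-85.502, 21.807, 74.336, -0, 83.858, -12.336], TCP at [0.159, -0.526, 0.207] pointing down, gripper open.
Joint ranges: [-178.18, 178.18], [-50.72, 133.34], [12.68, 142.11], [-81.47, 261.47], [9.98, 163.14], [-165.26, 165.26]. Speed limits (degrees/s): [136.94, 136.94, 180, 180, 180, 180].

INTERFACE

Orientations are given as a 3x3 rotation matrix whose columns are the frame's x, y, z axes.
In Python, from rig import env, viewer, ticket gives the robot as it stands. The module is installed in compiled form; this text tells all that it offers.
- The arm moves only by the shell command python3 -m pendant 'ROWS' [FORCE]. ROWS is JSON, a list of rows, each a list of 3 entries, a list of its own where there are three numbers: the shift along the world's x, y, z in mm, then the turn about the world's z in rad, then the opening, from -1 (shut) to 1 (fully open). A call has 1 to 12 rows; each row shifts and turns the pose as measured when the row begins; what a row does not reach is not made up. A row lasts 1/8 s, in which the tool goes at most 62.5 mm and 10.7 degrees, less where a joint would pass 70% of its speed; a pose out of reach is approached as far as the arm can. A call with a gripper value outside its range is refused whole. The fingers move at their own pace and stop on an object; FORCE is the grip in N (left out, the last holds). Time passes only in rows, so rows that do not move let the fingers close. It gives the time, the measured TCP pose, the force and the opening at its end, in the units of the state.
- env.observe(): the state, without advancing time (a new reading comes with each control period).
- viewer.get_image(name): name is "scene" or "side" or "wrist"; returns (picture, depth): 480x640x3 uint8, red, green, blue; 480x640 float32, m along the optical axis (not along the pixel's ray), 0 where there is no reading.
- viewer.camera_params(name): a dict with "fx", "fy", "cx", "cy" (pixels), "rvec" (rotation vector, rad) and "tvec" (3), from world to camera coordinates, as OpenCV has them; the wrist camera has in their place "T_tool_cam" (4x4, takes a point from camera to tool coordinates, whose origin is the TCP and whose axes are the flange's). Camera axes: x right, y down, z forward; pixel columns grow to the right and rows downward; lengths in m; the calibration is good to about 2 mm. A picture is of the moment at which its call begins: read the wrist's pose just before it. camera_params takes no time and is no camera call.
- ticket.close_job(): hands the job in, once; it reports no verdict.
The state is a dict: "time_s": time; "q": joint angles; "qvel": joint speeds; "joint_efforts": joint torques, N m; "position": TCP position; "tool_rot": TCP orientation; "ft_force": force on the tool from outside, world axes, zero at the start; "wrist_torque": the same for the moment, N m; "grip_width": finger opening in m.
Only numpy, scipy, OpenCV 4.12 (cv2) and the standard library are available. Lean on these libraries where they do the work, as an engineer would, in place of code of your own. Each camera call takes 0.05 s, during which the arm holds its last target. There are 200 camera calls.

TASK

A black boss has just been glued onto the flange of the white formed cover. Slide the cover along the table, without lifting it, until the boss is centred under the foot of the bonding press, let go of the cover, then press the black palm cap on top of the press down by 20 mm (of its 30 mm) so that the sprung foot bears on the boss, and finish while still holding it there: the program ends with the robot holding the cap down. Never set the foot down anywhere else on the cover, and leave the bottle, the tape roll and the hand tool where they are.

Things in the scene. Friction and masses are not known exactly. Their poses are not given: they have to be found in the camera images.
- cover: Loose white formed cover, about 0.4 kg, flange down on the table. Flange 110 (x) x 270 (y) x 4 mm, from y -180 to +90 mm, 2 mm lip on its long edges. Raised block 46 (x) x 120 (y) mm centred on the origin, top 42 mm above the table, upright sides: pinch it across x. Origin on the table under the block's centre, z up. The boss is at y = -150 mm.
- boss: Black round boss, 24 mm across and 6 mm high, glued to the cover's flange at its long end (cover frame 0, -150 mm). Origin: centre of its underside, on the flange, 4 mm above the table; its top is 10 mm above the table.
- press: Grey bonding press fixed to the table. Origin: on the table, straight below foot and cap; z up, its throat opens to its own +y. Column 50 x 50 mm centred at y = -145 mm on a 130 x 100 x 12 mm base plate (y -200 to -100 mm); overhanging arm up to 160 mm high; round head 54 mm across, 80 to 160 mm above the table.
- palm_cap: Black mushroom palm cap, 50 mm across, 20 mm thick, on top of the press's plunger. Origin: centre of its top, 215 mm above the table when up; press it straight down.
- foot: Sprung round rubber foot, 18 mm across, on the lower end of the plunger (a 24 mm steel collar above it). Origin: centre of its underside, 22 mm above the table when up. It meets the boss after 12 mm of plunger travel and then gives way upwards on its own spring (0.7 N per mm, 1.5 N at first).
- plunger (a joint): Travel of the plunger and its palm cap in m: 0 up, 0.030 fully down; a spring pushes it back up. The cap needs about 3 N to start, 6 N at 12 mm and, with the foot on the boss, 15 N or so at 20 mm.
- glue: Bystander: white plastic bottle with black cap, 54 mm across, 130 mm high. Origin: centre of its underside.
- tape: Bystander: roll of tape lying flat, 90 mm across, 24 mm high. Origin: centre of its underside.
- deburrer: Bystander: hand tool with a yellow handle lying on the table, 170 mm long. Origin: near the middle of its length.

How it is judged (in metres and radians):
On the way:
1. The boss has been slid under the raised foot (horizontal distance between boss and foot below 0.005 m and value of joint plunger below 0.004 m and linear speed of cover below 0.02 m/s), for 0.3 s.
At the end, for the whole second after the job is handed in: The robot is holding the palm cap 20 mm down (17 to 23 mm), steadily and with more than 4 N; the foot presses on the boss (more than 2 N) with the boss centred under it within 5 mm; the cover lies flat and still on the table and the robot does not touch it (value of joint plunger between 0.017 and 0.023 m and horizontal distance between boss and foot below 0.005 m and contact force between foot and boss above 2 N and contact force between any of the fingers, the arm and palm_cap above 4 N and contact force between each of the fingers, the arm and cover below 0.3 N and height (world z) of cover below 0.003 m and angle between cover's own z axis and vertical below 0.03 rad and linear speed of cover below 0.01 m/s and velocity of joint plunger between -0.004 and 0.004 m/s); the arm keeps its last pose, push and grip.
It fails at once if The cover is lifted more than 8 mm off the table (height (world z) of cover above 0.008 m).
It fails at once if The foot is set down on the cover away from the boss (contact force between foot and cover above 1 N and horizontal distance between boss and foot above 0.01 m).
It fails at once if The bottle, tape roll or hand tool is moved more than 20 mm (distance of any of glue, tape, deburrer from where it was at the start of the episode above 0.02 m).
It also fails if it takes over 64 s, if anything falls off the work surface, if the arm or the gripper's body presses on something with over 40 N, if the wrist force passes 120 N, or if a joint passes its speed limit or range.

## Working session

There is one attempt and no reset: what is moved stays moved. The work goes in short steps, Python scripts to look and compute and a shell command to move; the robot and the scene stay as the last step left them, time stands still between calls to the robot, and variables do not carry over. Pictures are saved under pics/ and viewed, about 8 in all and at most 12, crops included, and the job is handed in when it is done.

```bash
mkdir -p pics
cat > h.py <<'E'
import numpy as np,cv2
from rig import env,viewer,ticket
def cam(n):
    p=viewer.camera_params(n);K=np.array([[p['fx'],0,p['cx']],[0,p['fy'],p['cy']],[0,0,1]])
    if n=='wrist':
        s=env.observe();T=np.eye(4);T[:3,:3]=s['tool_rot'];T[:3,3]=s['position'];T=T@np.array(p['T_tool_cam']);return K,T[:3,:3],T[:3,3]
    R=cv2.Rodrigues(np.array(p['rvec'],float))[0];return K,R.T,-R.T@np.array(p['tvec'],float).ravel()
def shot(n,f=None):
    c=cam(n);im,d=viewer.get_image(n)
    if f: cv2.imwrite('pics/'+f,im[:,:,::-1])
    return im,d,c
def cast(c,uv,z):
    K,R,t=c;uv=np.atleast_2d(uv).astype(float);r=(R@np.linalg.inv(K)@np.c_[uv,np.ones(len(uv))].T).T
    return t+r*((z-t[2])/r[:,2])[:,None]
def cloud(c,d):
    K,R,t=c;v,u=np.mgrid[:480,:640];P=np.stack([(u-K[0,2])/K[0,0]*d,(v-K[1,2])/K[1,1]*d,d],-1)
    return P@R.T+t
def proj(c,P):
    K,R,t=c;p=(np.atleast_2d(P)-t)@R@K.T;return p[:,:2]/p[:,2:]
E
python3 - <<'E'
from h import *
s=env.observe();print(s['position'],s['tool_rot'],s['grip_width'],s['ft_force'])
a=shot('scene','s0.png')[0];b=shot('side','d0.png')[0]
for n in('scene','side','wrist'):print(n,cam(n))
E
```

```text
[ 0.15925795 -0.52609365  0.20612183] [[ 9.57138823e-01  2.89629522e-01 -1.18936321e-04]
 [ 2.89629385e-01 -9.57137775e-01  1.44858773e-03]
 [ 3.05715327e-04 -1.42094701e-03 -9.99998944e-01]] 0.08530527379461733 [ 0.50697563  0.27082211 -0.35951116]
scene (array([[527.5082704 ,   0.        , 319.54665524],
       [  0.        , 527.5082704 , 239.53743468],
       [  0.        ,   0.        ,   1.        ]]), array([[-0.6165637 ,  0.67366243, -0.4074655 ],
       [ 0.78724371,  0.52106673, -0.32975263],
       [-0.00982524, -0.52408816, -0.85160734]]), array([1.12922204, 0.49884007, 1.16613551]))
side (array([[542.57733261,   0.        , 321.62249906],
       [  0.        , 542.57733261, 249.52121015],
       [  0.        ,   0.        ,   1.        ]]), array([[-0.9645866 , -0.14048649,  0.22324033],
       [-0.26372768,  0.4991846 , -0.82538624],
       [ 0.00451748, -0.85503116, -0.51855695]]), array([0.38014459, 1.03755765, 0.73932157]))
wrist (array([[375.96157944,   0.        , 316.72182112],
       [  0.        , 375.96157944, 235.60197336],
       [  0.        ,   0.        ,   1.        ]]), array([[ 0.28981252, -0.91256051, -0.28851693],
       [-0.95708217, -0.27682092, -0.08581317],
       [-0.00155782,  0.30100414, -0.95362156]]), array([ 0.23219473, -0.50498402,  0.37347957]))
```

View pics/s0.png

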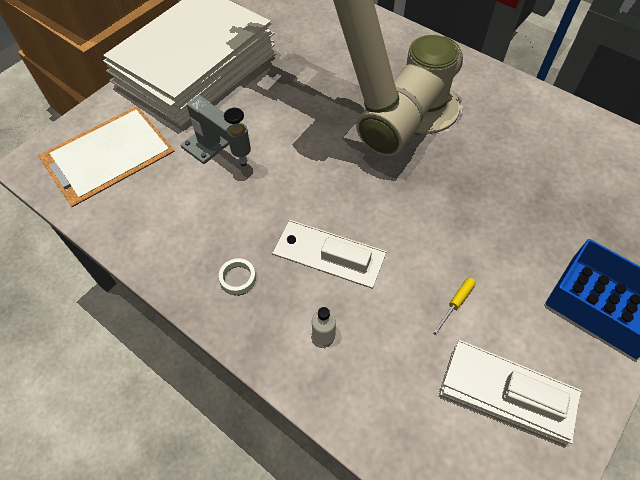

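View pics/d0.png

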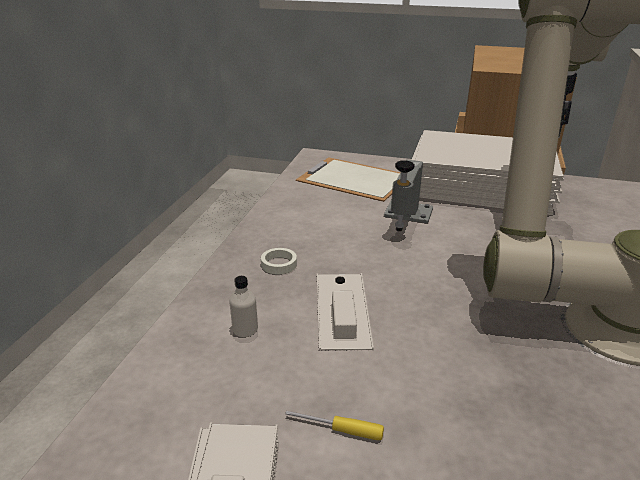

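The scene view shows the cover at about (330,253) with its boss at (291,240), the press cap at (234,116) and the press column to its left at (205,130). The tape is at (237,276), the bottle at (323,328) and the tool at (457,305). The side view shows the boss at (340,280) and the cap at (404,167).

```bash
cat > m1.py <<'E'
from h import *
def blob(im,uv,r,thr=60):
    m=(im.max(2)<thr).astype(np.uint8);u,v=uv;k=np.zeros_like(m);k[v-r:v+r,u-r:u+r]=1
    n,l,st,ce=cv2.connectedComponentsWithStats(m*k);i=1+np.argmin(np.hypot(*(ce[1:]-uv).T)+1000*(st[1:,4]<15));return ce[i],st[i]
for n,b,cp in(('scene',(291,240),(234,114)),('side',(340,280),(404,165))):
    im,d,c=shot(n);P=cloud(c,d)
    e,s=blob(im,b,12);print(n,'boss',e,s,cast(c,e,.010))
    e,s=blob(im,cp,16);print(n,'cap',e,s,cast(c,e,.207))
    x=P.reshape(-1,3);ok=(d.ravel()>0)
    # press: cloud
    C=cast(c,e,.207)[0]
    q=x[ok&(np.hypot(*(x[:,:2]-C[:2]).T)<.22)&(x[:,2]>.085)&(x[:,2]<.19)]
    print('press rect z>.085',len(q),cv2.minAreaRect(q[:,:2].astype(np.float32)*1000))
    t=q[(q[:,2]>.148)&(q[:,2]<.17)];print(' arm top',len(t),cv2.minAreaRect(t[:,:2].astype(np.float32)*1000) if len(t) else 0)
    B=cast(c,b,.01)[0]
    q=x[ok&(np.hypot(*(x[:,:2]-B[:2]).T)<.25)&(x[:,2]>.032)&(x[:,2]<.05)&(im.reshape(-1,3).min(1)>130)]
    print('block',len(q),q[:,2].mean(),cv2.minAreaRect(q[:,:2].astype(np.float32)*1000))
    m=((im.min(2)>150)).astype(np.uint8);cs,_=cv2.findContours(m,cv2.RETR_EXTERNAL,cv2.CHAIN_APPROX_NONE)
    for k in cs:
        if cv2.pointPolygonTest(k,tuple(map(float,b)),False)>=0:
            w=cast(c,k[:,0],.004)[:,:2]; print('cover contour',cv2.minAreaRect(w.astype(np.float32)*1000))
E
python3 m1.py
```

```text
scene boss [291.03278689 239.21311475] [287 235   9   9  61] [[ 0.62022311 -0.00754226  0.01      ]]
scene cap [233.57421875 115.4375    ] [224 108  20  17 256] [[ 0.51488987 -0.26750786  0.207     ]]
press rect z>.085 1710 ((514.1736450195312, -336.16412353515625), (200.11512756347656, 54.78578567504883), 87.32777404785156)
 arm top 990 ((513.2565307617188, -336.09356689453125), (200.0673370361328, 53.67227554321289), 87.03733825683594)
block 751 0.0417952011619759 ((576.574951171875, 133.77569580078125), (49.028175354003906, 120.33259582519531), 16.064552307128906)
cover contour ((618.843017578125, -34.4456787109375), (1779.46337890625, 698.6668090820312), 89.94766998291016)
side boss [339.75471698 279.88679245] [336 277   9   7  53] [[ 0.61602629 -0.00088154  0.01      ]]
side cap [404.39884393 165.97109827] [395 161  19  12 173] [[ 0.51482925 -0.26151665  0.207     ]]
press rect z>.085 1028 ((511.6355895996094, -331.08880615234375), (200.70945739746094, 52.93562698364258), 87.2848892211914)
 arm top 412 ((509.3374328613281, -331.3931884765625), (198.48216247558594, 51.17792892456055), 85.36650848388672)
block 710 0.04087977579742351 ((574.2670288085938, 137.5127410888672), (45.30984115600586, 119.32915496826172), 16.967695236206055)
cover contour ((587.9082641601562, 92.404296875), (111.41357421875, 273.4198303222656), 16.59905433654785)
```

```bash
python3 -m pendant '[[[0,20,45],0.13,1],[[10,45,40],0.13,1],[[35,55,0],0.13,1],[[35,55,0],0.13,1],[[35,55,0],0.13,1],[[40,55,0],0.13,1],[[40,55,0],0.13,1],[[40,55,0],0.13,1],[[40,55,0],0.13,1],[[40,55,0],0.13,1],[[40,55,0],0.13,1],[[40,55,0],0.13,1]]'
```

```text
time_s: 1.7
position: [0.5244, 0.056, 0.2922]
tool_rot: [[-0.321, 0.947, -0.001], [0.947, 0.321, -0.001], [-0.001, -0.001, -1.0]]
ft_force: [0.8, -2.7, -0.1]
grip_width: 0.0856
```

```bash
python3 -m pendant '[[[20,20,0],-0.02,1],[[15,20,0],-0.015,1],[[0,0,0],0,1],[[0,0,0],0,1]]'
cat > m2.py <<'E'
from h import *
im,d,c=shot('wrist','w1.png');P=cloud(c,d);x=P.reshape(-1,3);ok=d.ravel()>0
w=im.reshape(-1,3).min(1)>130
q=x[ok&w&(x[:,2]>.037)&(x[:,2]<.047)&(np.hypot(x[:,0]-.575,x[:,1]-.135)<.1)]
print('block depth',len(q),q[:,2].mean(),cv2.minAreaRect(q[:,:2].astype(np.float32)*1000))
print(env.observe()['position'],proj(c,[[.575,.135,.042],[.617,-.004,.01]]))
E
python3 m2.py
```

```text
time_s: 2.2
position: [0.561, 0.1009, 0.2901]
tool_rot: [[-0.294, 0.956, -0.004], [0.956, 0.294, -0.001], [-0.0, -0.004, -1.0]]
ft_force: [-0.3, 0.7, 0.0]
grip_width: 0.0854
block depth 1246 0.041883099928999995 ((573.0716552734375, 141.07888793945312), (44.445770263671875, 106.94794464111328), 16.595582962036133)
[0.56093305 0.10074578 0.29014759] [[339.8738678  162.75112506]
 [335.80633866 273.76101498]]
```

View pics/w1.png

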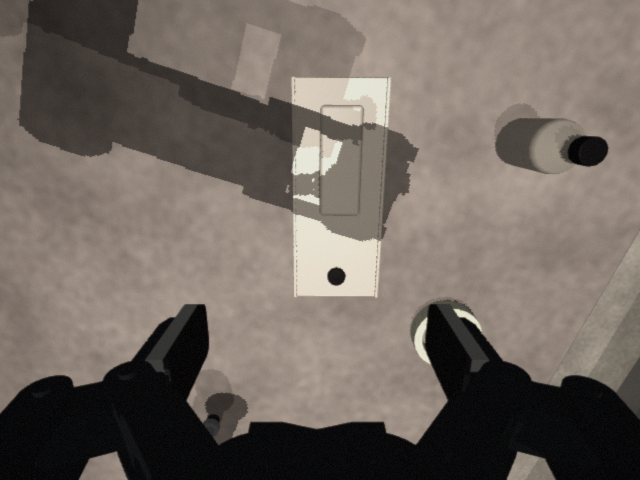

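The wrist view shows the block's top outlined at about (320–362, 105–215) and the boss at (336,276). The tape roll at (447,335) and the bottle at (560,147) are both clear of the cover.

Run:
```python
from h import *
im,d,c=shot('wrist');x=cloud(c,d).reshape(-1,3);ok=d.ravel()>0
q=x[ok&(x[:,2]>.03)&(x[:,2]<.05)&(np.hypot(x[:,0]-.575,x[:,1]-.135)<.09)]
r=cv2.minAreaRect(q[:,:2].astype(np.float32)*1000);print('block',len(q),r)
m=(im.max(2)<60).astype(np.uint8)[255:300,315:360];M=cv2.moments(m,True);uv=[315+M['m10']/M['m00'],255+M['m01']/M['m00']]
b=cast(c,uv,.010)[0];bc=cast(c,[340.7,160],.042)[0];print(uv,b,bc)
e=bc-b;print('yaw',np.degrees(np.arctan2(-e[0],e[1])),np.hypot(*e[:2]))
s=env.observe();print(s['position'],'turn to 16.6:',np.radians(16.6)-np.arctan2(s['tool_rot'][1][1],s['tool_rot'][0][1]))
```

```text
block 4570 ((575.1478881835938, 135.77093505859375), (46.02247619628906, 118.177490234375), 16.66415786743164)
[336.0366972477064, 275.91743119266056] [ 0.61813863 -0.00688537  0.01      ] [0.57490115 0.13799913 0.042     ]
yaw 16.616534932761763 0.1511985398468719
[0.56094529 0.1005921  0.29032336] turn to 16.6: -0.00791056789157163
```

```bash
python3 -m pendant '[[[14,36,-40],-0.008,1],[[0,0,-50],0,1],[[0,0,-50],0,1],[[0,0,-50],0,1],[[0,0,-35],0,1],[[0,0,-20],0,1],[[0,0,0],0,1],[[0,0,0],0,1]]' 40
```

```text
time_s: 3.3
position: [0.5742, 0.1317, 0.043]
tool_rot: [[-0.278, 0.961, 0.005], [0.961, 0.278, -0.001], [-0.003, 0.004, -1.0]]
ft_force: [-0.8, 0.5, 0.2]
grip_width: 0.0856
```

```bash
python3 -m pendant '[[[1,5,-15],0.008,1],[[0,0,-13],0,1],[[0,0,0],0,1],[[0,0,0],0,0.2],[[0,0,0],0,-0.2],[[0,0,0],0,-0.5],[[0,0,0],0,-1],[[0,0,0],0,-1],[[0,0,0],0,-1],[[0,0,0],0,-1]]' 40
```

```text
time_s: 4.55
position: [0.576, 0.1368, 0.0182]
tool_rot: [[-0.287, 0.958, 0.009], [0.958, 0.287, -0.002], [-0.005, 0.008, -1.0]]
ft_force: [-0.3, -0.1, 0.2]
grip_width: 0.0002
```

Run:
```python
from h import *
a=shot('side','d1.png')[0];b=shot('wrist','w2.png')[0]
cv2.imwrite('pics/c1.png',np.hstack([cv2.resize(a[200:400,220:420],(400,400)),cv2.resize(b,(400,300))[:, :].__class__(0) if 0 else cv2.copyMakeBorder(cv2.resize(b,(400,300)),0,100,0,0,0)])[:,:,::-1])
print(env.observe()['position'],env.observe()['grip_width'])
```

```text
[0.57593173 0.13675965 0.01820967] -6.528118332375632e-06
```

View pics/c1.png

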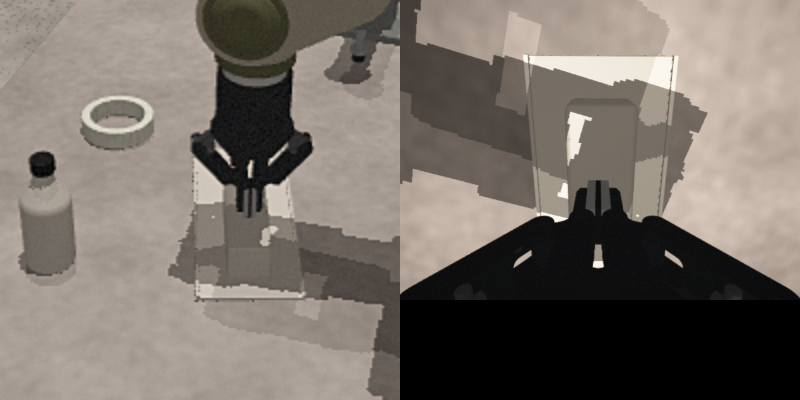

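The fingers shut on nothing and lie over the block (side crop at (248,205)). I'll compare the depth of the tips with that of the block top.

Run:
```python
from h import *
for n in('wrist','side'):
    im,d,c=shot(n);P=cloud(c,d);x=P.reshape(-1,3);I=im.reshape(-1,3)
    k=(d.ravel()>0)&(np.hypot(x[:,0]-.575,x[:,1]-.137)<.045)
    f=k&(I.max(1)<70);b=k&(I.min(1)>75)
    for nm,mm in(('dark',f),('light',b)):
        z=x[mm,2];print(n,nm,mm.sum(),np.percentile(z,[0,1,5,20,50,95]).round(4))
    z=x[f];lo=z[z[:,2]<np.percentile(z[:,2],5)];print(lo.mean(0))
```

```text
wrist dark 49183 [0.0415 0.0586 0.0836 0.0986 0.1141 0.1329]
wrist light 17055 [0.0018 0.0029 0.0034 0.0042 0.0415 0.043 ]
[0.57258328 0.14220734 0.06887376]
side dark 2316 [0.0461 0.0543 0.0808 0.1087 0.1538 0.2365]
side light 1216 [-0.0007  0.0006  0.0019  0.0045  0.0423  0.3419]
[0.57315901 0.14428134 0.06503327]
```

Run:
```python
from h import *
for n in('wrist','side'):
    im,d,c=shot(n)
    p=proj(c,[[.576,.1368,z] for z in(.018,.045,.07)]).round(1);print(n,p.tolist())
    u,v=p[1].astype(int);P=cloud(c,d)
    if n=='wrist':
        for vv in range(v-80,v+30,8):print(vv,[f'{P[vv,uu,2]*1000:.0f}/{im[vv,uu].max()}' for uu in range(u-28,u+32,7)])
        big=im
    else:
        for vv in range(v-20,v+26,3):print(vv,[f'{P[vv,uu,2]*1000:.0f}/{im[vv,uu].max()}' for uu in range(u-10,u+12,3)])
        cv2.imwrite('pics/c2.png',np.hstack([cv2.resize(im[v-50:v+50,u-50:u+50],(400,400),interpolation=0),cv2.resize(big[200:400,220:420],(400,400))])[:,:,::-1])
```

```text
wrist [[319.3, 281.8], [320.3, 309.2], [321.6, 343.9]]
229 ['185/118', '43/118', '42/119', '42/119', '42/119', '43/118', '42/119', '43/118', '42/119']
237 ['42/118', '42/120', '42/118', '41/120', '42/118', '42/115', '42/118', '43/117', '42/118']
245 ['42/117', '42/117', '42/117', '42/119', '43/120', '43/117', '42/119', '42/118', '41/117']
253 ['42/117', '42/116', '41/118', '42/118', '41/116', '42/118', '42/117', '41/117', '42/115']
261 ['41/117', '42/119', '41/117', '43/116', '42/115', '42/117', '41/117', '42/116', '42/118']
269 ['42/117', '42/118', '42/116', '42/119', '43/116', '42/115', '41/118', '42/118', '41/115']
277 ['41/120', '42/116', '41/118', '42/117', '42/116', '42/117', '42/116', '42/117', '43/117']
285 ['42/117', '42/119', '42/118', '42/115', '42/116', '42/118', '42/115', '41/118', '42/115']
293 ['42/114', '42/114', '52/72', '51/37', '52/25', '51/73', '42/104', '42/115', '42/117']
301 ['50/27', '58/46', '58/73', '57/33', '58/20', '58/73', '58/56', '49/30', '42/111']
309 ['57/15', '65/60', '63/73', '64/26', '64/17', '64/72', '65/71', '58/17', '56/21']
317 ['62/18', '70/72
[... 897 characters left out ...]
', '51/21', '42/108', '-0/218']
308 ['42/105', '40/104', '41/105', '44/87', '45/66', '41/106', '41/105', '4/122']
311 ['40/100', '42/104', '42/103', '42/105', '41/104', '40/109', '41/103', '38/112']
314 ['41/97', '43/108', '40/107', '38/105', '40/103', '43/104', '41/89', '41/168']
317 ['38/100', '40/102', '41/103', '42/107', '43/106', '42/105', '41/193', '41/190']
320 ['39/91', '42/102', '41/101', '38/105', '41/107', '40/102', '40/196', '42/107']
323 ['38/93', '42/108', '43/105', '42/102', '42/108', '41/104', '42/97', '39/97']
326 ['32/97', '36/114', '38/114', '36/113', '35/114', '34/111', '37/114', '36/107']
329 ['27/90', '26/111', '29/111', '29/110', '28/114', '28/111', '26/110', '28/111']
```

View pics/c2.png

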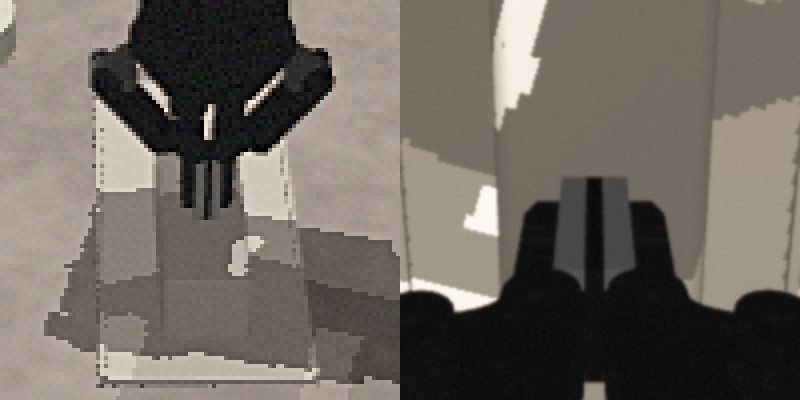

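The tips are really at z ≈ 0.045 although the reported TCP is 0.018, so the fingers end about 27 mm behind the reported TCP. I'll open, go lower in stages and watch the force.

```bash
python3 -m pendant '[[[0,0,0],0,1],[[0,0,0],0,1],[[0,0,0],0,1],[[0,0,0],0,1],[[0,0,0],0,1],[[0,0,0],0,1],[[0,0,-10],0,1],[[0,0,-8],0,1],[[0,0,0],0,1]]' 40; python3 -m pendant '[[[0,0,-8],0,1],[[0,0,-5],0,1],[[0,0,0],0,1]]'
```

```text
time_s: 5.98
position: [0.5756, 0.1367, -0.0015]
tool_rot: [[-0.287, 0.958, 0.008], [0.958, 0.287, -0.002], [-0.004, 0.007, -1.0]]
ft_force: [-0.3, -0.3, 0.3]
grip_width: 0.0849
time_s: 6.35
position: [0.5756, 0.1367, -0.0156]
tool_rot: [[-0.287, 0.958, 0.008], [0.958, 0.287, -0.002], [-0.004, 0.007, -1.0]]
ft_force: [-0.6, -0.3, 0.3]
grip_width: 0.0855
```

```bash
python3 -m pendant '[[[0,0,-3],0,0.6],[[0,0,0],0,0.3],[[0,0,0],0,0],[[0,0,0],0,-0.3],[[0,0,0],0,-1],[[0,0,0],0,-1],[[0,0,0],0,-1]]' 40
python3 - <<'E'
from h import *
im,d,c=shot('side','d2.png');b=shot('wrist')[0]
u,v=proj(c,[.575,.137,.045])[0].astype(int)
cv2.imwrite('pics/c3.png',np.hstack([cv2.resize(im[v-50:v+50,u-50:u+50],(400,400),interpolation=0),cv2.resize(b,(533,400))[:,66:466]])[:,:,::-1])
E
```

```text
time_s: 7.22
position: [0.5763, 0.1368, -0.018]
tool_rot: [[-0.287, 0.958, 0.01], [0.958, 0.287, -0.002], [-0.005, 0.009, -1.0]]
ft_force: [1.9, 0.8, 0.2]
grip_width: 0.0456
```

View pics/c3.png

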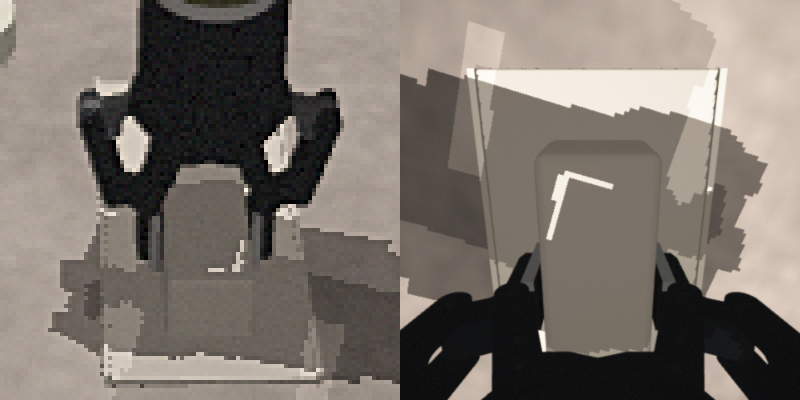

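The grip holds at 45.6 mm, with the pads on both sides of the block. Next is the slide.

```bash
python3 -m pendant '[[[-4,-10,0],0,-1],[[-8,-20,0],0,-1],[[-8,-20,0],0,-1],[[-8,-20,0],0,-1],[[-8,-20,0],0,-1],[[-8,-20,0],0,-1],[[0,0,0],0,-1]]'
```

```text
time_s: 8.2
position: [0.5272, 0.0194, -0.0181]
tool_rot: [[-0.285, 0.959, 0.008], [0.959, 0.285, -0.002], [-0.004, 0.007, -1.0]]
ft_force: [-0.2, -1.9, -1.9]
grip_width: 0.0457
```

```bash
python3 -m pendant '[[[-8,-20,0],0,-1],[[-8,-20,0],0,-1],[[-8,-20,0],0,-1],[[-8,-20,0],0,-1],[[-7,-18,0],0,-1],[[0,0,0],0,-1],[[0,0,0],0,-1]]'
python3 - <<'E'
from h import *
from m1 import blob
E
cat > m3.py <<'E'
from h import *
import sys
r=[]
for n in('scene','side'):
    im,d,c=shot(n);u,v=proj(c,[.51,-.24,.05])[0].astype(int)
    r.append(cv2.resize(im[v-60:v+60,u-60:u+60],(400,400),interpolation=cv2.INTER_CUBIC));print(n,u-60,v-60)
cv2.imwrite('pics/'+sys.argv[1],np.hstack(r)[:,:,::-1])
E
python3 m3.py c4.png
```

```text
time_s: 9.07
position: [0.4868, -0.0792, -0.0181]
tool_rot: [[-0.286, 0.958, 0.008], [0.958, 0.286, -0.001], [-0.003, 0.007, -1.0]]
ft_force: [-0.8, -1.3, -2.4]
grip_width: 0.0456
scene 190 100
side 340 164Traceback (most recent call last):
  File "<stdin>", line 2, in <module>
  File "m1.py", line 7, in <module>
    e,s=blob(im,b,12);print(n,'boss',e,s,cast(c,e,.010))
        ~~~~^^^^^^^^^
  File "m1.py", line 4, in blob
    n,l,st,ce=cv2.connectedComponentsWithStats(m*k);i=1+np.argmin(np.hypot(*(ce[1:]-uv).T)+1000*(st[1:,4]<15));return ce[i],st[i]
                                                        ~~~~~~~~~^^^^^^^^^^^^^^^^^^^^^^^^^^^^^^^^^^^^^^^^^^^^^
    return _wrapfunc(a, 'argmin', axis=axis, out=out, **kwds)
    return bound(*args, **kwds)
ValueError: attempt to get argmin of an empty sequence
```

View pics/c4.png

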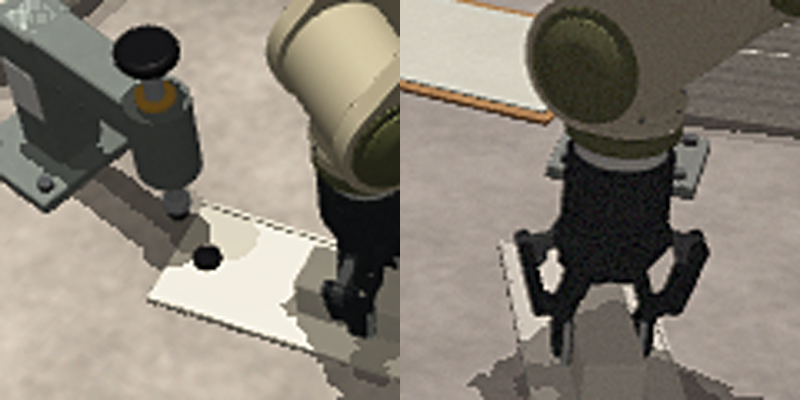

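The scene crop shows the boss at full-image (252,177), the foot at about (243,164) and the cap at (234,115). The wrist stays about 27 px to the right of the cap, so there is clearance.

```bash
cat > m4.py <<'E'
from h import *
im,d,c=shot('scene')
m=(im.max(2)<60).astype(np.uint8)
n,l,st,ce=cv2.connectedComponentsWithStats(m)
for i in range(1,n):
    if st[i,4]>12 and 215<ce[i,0]<270 and 95<ce[i,1]<200:
        print(ce[i].round(1),st[i],'z.01',cast(c,ce[i],.01)[0].round(4),'z.205',cast(c,ce[i],.205)[0].round(4))
print('foot exp',proj(c,[[.5149,-.2675,z] for z in(.022,.03,.04,.06,.08)]).round(1).tolist())
for v in range(150,172):print(v,[f'{im[v,u].max()}' for u in range(232,262)])
E
python3 m4.py
```

```text
[219.1 137.2] [ 181  106   69   58 1290] z.01 [ 0.479  -0.3985  0.01  ] z.205 [ 0.5887 -0.2472  0.205 ]
[233.5 115.3] [224 108  20  16 252] z.01 [ 0.3885 -0.4253  0.01  ] z.205 [ 0.5135 -0.2694  0.205 ]
[243.3 164.5] [240 163   7   4  17] z.01 [ 0.512  -0.2727  0.01  ] z.205 [ 0.6161 -0.1426  0.205 ]
[251.8 177. ] [248 174   9   7  50] z.01 [ 0.5305 -0.2239  0.01  ] z.205 [ 0.6315 -0.102   0.205 ]
foot exp [[243.4, 163.3], [243.0, 161.4], [242.5, 159.1], [241.5, 154.3], [240.5, 149.4]]
150 ['44', '47', '46', '48', '47', '47', '48', '47', '47', '48', '47', '46', '48', '48', '46', '45', '43', '36', '107', '194', '195', '198', '197', '190', '188', '190', '193', '195', '197', '195']
151 ['45', '47', '47', '46', '46', '48', '47', '48', '44', '47', '47', '48', '48', '47', '46', '43', '40', '31', '151', '192', '191', '195', '195', '193', '193', '193', '196', '196', '193', '193']
152 ['47', '46', '48', '47', '47', '47', '47', '48', '48', '48', '47', '48', '48', '46', '44', '43', '36', '109', '195', '191', '191', '194', '194', '196', '195', '196', '196', '196', '193', '190']
153 ['44', '43', 
[... 3117 characters left out ...]
04', '101', '93', '228', '224', '222', '222', '222', '222', '222', '223', '222']
169 ['100', '104', '103', '103', '102', '105', '105', '72', '68', '70', '71', '70', '68', '64', '109', '105', '104', '104', '104', '102', '93', '229', '224', '223', '222', '222', '222', '222', '222', '222']
170 ['99', '103', '103', '103', '100', '103', '104', '102', '102', '71', '69', '70', '66', '82', '104', '104', '104', '104', '103', '102', '93', '228', '223', '222', '222', '222', '222', '222', '222', '222']
171 ['99', '100', '103', '101', '99', '99', '99', '99', '101', '67', '67', '67', '67', '111', '106', '106', '105', '105', '105', '104', '95', '230', '225', '222', '222', '222', '222', '222', '222', '222']
```

```bash
python3 -m pendant '[[[-4,-14,0],0,-1],[[-4,-14,0],0,-1],[[-3,-8,0],0,-1],[[-3,-8,0],0,-1],[[0,0,0],0,-1],[[0,0,0],0,-1]]'; python3 m3.py c5.png; python3 m4.py | head -5
```

```text
time_s: 10.02
position: [0.4718, -0.1257, -0.0181]
tool_rot: [[-0.287, 0.958, 0.008], [0.958, 0.287, -0.0], [-0.003, 0.008, -1.0]]
ft_force: [0.8, 2.9, -0.9]
grip_width: 0.0454
scene 190 100
side 340 164
[219.1 137.2] [ 181  106   69   58 1291] z.01 [ 0.4789 -0.3987  0.01  ] z.205 [ 0.5886 -0.2473  0.205 ]
[233.5 115.3] [224 108  20  16 252] z.01 [ 0.3885 -0.4253  0.01  ] z.205 [ 0.5135 -0.2694  0.205 ]
[243.1 166.1] [239 163   9   7  48] z.01 [ 0.5166 -0.2692  0.01  ] z.205 [ 0.6199 -0.1397  0.205 ]
foot exp [[243.4, 163.3], [243.0, 161.4], [242.5, 159.1], [241.5, 154.3], [240.5, 149.4]]
150 ['45', '47', '45', '47', '47', '47', '47', '48', '46', '48', '47', '45', '47', '48', '46', '45', '43', '34', '107', '192', '195', '197', '195', '189', '188', '189', '193', '194', '197', '194']
```

View pics/c5.png

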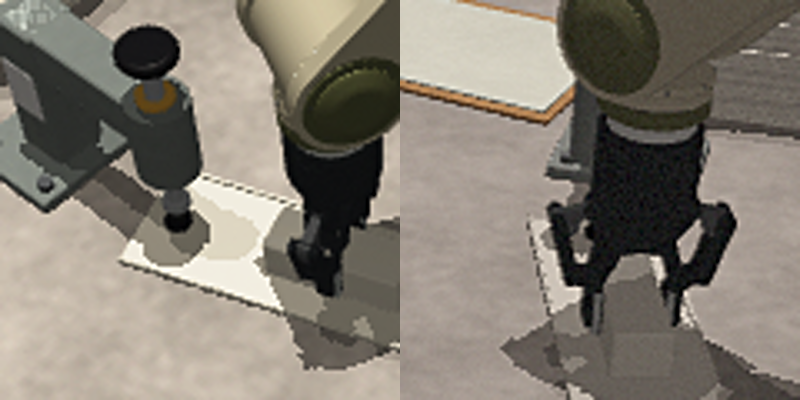

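The foot now hides part of the boss in the scene view (boss and foot at crop (177,215)), and the gripper hides them in the side view. To fix the foot's position I'll use the earlier unobstructed pictures.

Run:
```python
from h import *
a=np.linspace(0,2*np.pi,72);ring=lambda C,r:np.c_[C[0]+r*np.cos(a),C[1]+r*np.sin(a),0*a+C[2]]
for n,f,C in(('scene','s0.png',(.515,-.2675)),('side','d0.png',(.515,-.2615))):
    c=cam(n);im=cv2.imread('pics/'+f)[:,:,::-1]
    for nm,z,r in(('foot bottom',.022,.009),('cap top',.215,.025),('head bottom',.08,.027),('head top',.16,.027)):
        p=proj(c,ring((*C,z),r));print(n,nm,'u',p[:,0].min().round(1),p[:,0].max().round(1),'v',p[:,1].min().round(1),p[:,1].max().round(1))
    J=proj(c,[[*C,.022],[C[0]+.01,C[1],.022],[C[0],C[1]+.01,.022]]);print('px per 10mm x,y',(J[1:]-J[0]).round(2).tolist())
    u,v=J[0].astype(int)
    for vv in range(v-8,v+9):print(vv,u-10,im[vv,u-10:u+11].max(1).tolist())
```

```text
scene foot bottom u 240.1 246.6 v 160.8 165.8
scene cap top u 223.0 243.1 v 105.9 120.5
scene head bottom u 230.5 250.5 v 141.9 157.1
scene head top u 225.8 246.7 v 121.0 136.5
px per 10mm x,y [[-2.42, 2.2], [2.65, 1.69]]
155 233 [139, 69, 38, 40, 41, 43, 42, 43, 44, 44, 43, 42, 37, 101, 176, 176, 176, 177, 177, 176, 174]
156 233 [162, 166, 137, 68, 38, 38, 40, 41, 44, 44, 42, 45, 107, 153, 181, 177, 172, 174, 177, 176, 174]
157 233 [64, 64, 166, 171, 177, 140, 86, 55, 54, 63, 60, 60, 63, 107, 152, 148, 175, 175, 176, 177, 178]
158 233 [64, 63, 67, 169, 174, 150, 68, 61, 60, 62, 60, 57, 64, 59, 155, 149, 177, 176, 177, 179, 182]
159 233 [67, 65, 66, 69, 69, 117, 67, 58, 60, 62, 60, 59, 66, 62, 129, 152, 150, 145, 175, 177, 179]
160 233 [67, 68, 68, 69, 69, 68, 64, 66, 60, 61, 61, 64, 67, 60, 98, 150, 147, 145, 145, 178, 181]
161 233 [66, 68, 68, 70, 71, 66, 63, 66, 66, 67, 67, 68, 62, 49, 127, 151, 149, 149, 145, 148, 147]
162 233 [66, 67, 68, 70, 69, 69, 58, 61, 65, 65, 65, 61, 56, 75, 158, 155, 153, 149, 146, 149, 147]
163 233 [68, 67, 70, 68, 69, 69, 67, 60, 63, 65, 65, 63, 45, 46
[... 1983 characters left out ...]
53, 150, 148]
231 388 [91, 93, 95, 95, 91, 98, 98, 100, 108, 77, 58, 63, 64, 74, 75, 70, 64, 147, 145, 144, 147]
232 388 [92, 97, 96, 101, 98, 99, 97, 99, 74, 74, 69, 78, 76, 77, 70, 71, 56, 142, 141, 138, 139]
233 388 [93, 95, 93, 90, 98, 97, 95, 76, 67, 64, 70, 67, 73, 76, 72, 62, 152, 152, 143, 146, 140]
234 388 [93, 89, 90, 94, 95, 97, 102, 72, 68, 71, 71, 74, 72, 68, 67, 152, 154, 148, 144, 142, 143]
235 388 [91, 89, 90, 90, 94, 95, 103, 74, 72, 69, 68, 73, 66, 74, 67, 67, 58, 137, 140, 137, 138]
236 388 [98, 93, 89, 96, 68, 66, 64, 70, 72, 74, 68, 67, 69, 70, 72, 69, 58, 143, 142, 139, 137]
237 388 [92, 93, 100, 68, 67, 71, 69, 63, 69, 67, 67, 66, 64, 70, 69, 69, 69, 56, 137, 138, 138]
```

Both views agree on a correction of about (+2, +3.5) mm: the scene gives (1.6, 4.2) and the side (2.6, 2.8).

```bash
python3 -m pendant '[[[2,3.5,0],0,-1],[[0,0,0],0,-1],[[0,0,0],0,-1],[[0,0,0],0,-1]]'
```

```text
time_s: 10.68
position: [0.4742, -0.1218, -0.0181]
tool_rot: [[-0.288, 0.958, 0.008], [0.958, 0.288, -0.001], [-0.003, 0.008, -1.0]]
ft_force: [-0.9, -0.9, -0.6]
grip_width: 0.0455
```

```bash
python3 -m pendant '[[[0,0,0],0,0],[[0,0,0],0,0.4],[[0,0,0],0,1],[[0,0,0],0,1],[[0,0,0],0,1],[[0,0,20],0,1],[[0,0,40],0,1],[[0,0,50],0,1],[[0,0,60],0,1],[[0,0,60],0,1],[[0,0,60],0,1],[[0,0,60],0,1]]'
cat > m5.py <<'E'
from h import *
import sys
r=[]
for n in('scene','side'):
    im,d,c=shot(n);u,v=proj(c,[.515,-.265,.016])[0].astype(int)
    r.append(cv2.resize(im[v-25:v+25,u-25:u+25],(400,400),interpolation=0));print(n,'origin',u-25,v-25)
    for vv in range(v-6,v+12):print(vv,u-9,im[vv,u-9:u+10].max(1).tolist())
cv2.imwrite('pics/'+sys.argv[1],np.hstack(r)[:,:,::-1])
E
python3 m5.py c6.png
```

```text
time_s: 12.18
position: [0.47, -0.1193, 0.3393]
tool_rot: [[-0.288, 0.958, -0.001], [0.958, 0.288, 0.005], [0.005, 0.001, -1.0]]
ft_force: [1.0, -1.1, -0.6]
grip_width: 0.0853
scene origin 219 140
159 235 [69, 73, 71, 103, 68, 61, 61, 65, 63, 60, 68, 60, 183, 221, 217, 217, 216, 240, 240]
160 235 [70, 70, 84, 85, 68, 69, 63, 64, 64, 67, 69, 58, 133, 220, 218, 217, 216, 217, 216]
161 235 [69, 72, 104, 90, 65, 68, 68, 70, 70, 71, 63, 49, 182, 222, 218, 217, 217, 216, 216]
162 235 [70, 95, 104, 106, 59, 63, 66, 67, 68, 64, 58, 95, 235, 230, 223, 219, 219, 218, 218]
163 235 [78, 103, 103, 103, 94, 62, 65, 67, 67, 66, 48, 37, 106, 98, 226, 223, 219, 218, 218]
164 235 [106, 103, 102, 102, 107, 54, 22, 36, 37, 24, 9, 2, 74, 99, 99, 226, 223, 219, 218]
165 235 [101, 101, 102, 103, 109, 15, 8, 11, 12, 10, 9, 5, 50, 105, 98, 99, 226, 223, 219]
166 235 [147, 100, 101, 104, 79, 9, 8, 8, 9, 9, 9, 8, 4, 76, 102, 97, 98, 226, 222]
167 235 [144, 146, 99, 101, 77, 9, 8, 8, 9, 9, 10, 6, 4, 75, 103, 101, 96, 95, 222]
168 235 [142, 143, 144, 148, 107, 10, 6, 8, 10, 8, 8, 6, 0, 106, 103, 102, 99, 91, 224
[... 1767 characters left out ...]
 9, 4, 14, 25, 97, 87, 181, 180, 179]
235 389 [127, 132, 98, 99, 102, 58, 20, 8, 17, 0, 23, 15, 4, 26, 97, 88, 188, 184, 179]
236 389 [128, 97, 94, 96, 101, 108, 65, 6, 1, 0, 6, 10, 22, 79, 100, 91, 76, 176, 179]
237 389 [134, 100, 95, 96, 102, 99, 108, 112, 88, 89, 88, 79, 106, 105, 91, 83, 183, 185, 178]
238 389 [132, 96, 94, 94, 100, 94, 98, 96, 104, 103, 101, 102, 98, 91, 79, 184, 185, 182, 178]
239 389 [118, 84, 83, 83, 89, 92, 92, 95, 90, 93, 87, 84, 83, 76, 184, 181, 178, 176, 177]
240 389 [210, 215, 192, 189, 194, 99, 192, 106, 122, 181, 183, 213, 210, 202, 198, 193, 190, 190, 187]
241 389 [201, 203, 178, 178, 183, 185, 192, 144, 129, 126, 125, 123, 120, 210, 212, 207, 203, 202, 202]
```

View pics/c6.png

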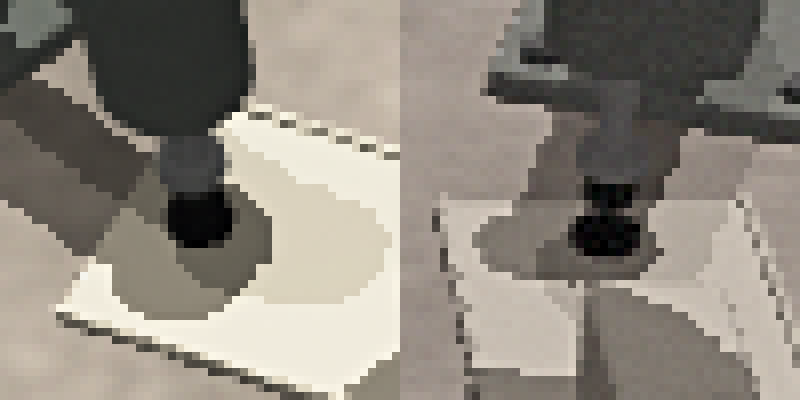

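The crops show the boss directly under the foot: scene boss columns 239–248 with its bottom at row 170.5, side boss columns 393.5–402.5 with its bottom at row 236.6. Next I compare these with the edges expected for a centred boss.

Run:
```python
from h import *
a=np.linspace(0,2*np.pi,180);ring=lambda C,z,r:np.c_[C[0]+r*np.cos(a),C[1]+r*np.sin(a),0*a+z]
# measured: foot (uc, bottom), boss (uc, bottom)
for n,F,mf,mb in(('scene',(.5155,-.2682),(243.05,165.75),(243.5,170.5)),('side',(.515,-.2644),(398.8,230.7),(398.05,236.6))):
    c=cam(n)
    def feat(C,z0,z1,r):
        p=np.r_[proj(c,ring(C,z0,r)),proj(c,ring(C,z1,r))];return np.array([(p[:,0].min()+p[:,0].max())/2,p[:,1].max()])
    from scipy.optimize import fsolve
    f=fsolve(lambda C:feat(C,.022,.022,.009)-mf,F);b=fsolve(lambda C:feat(C,.004,.010,.012)-mb,F)
    print(n,f.round(4),b.round(4),'foot-boss mm',((f-b)*1000).round(1))
```

```text
scene [ 0.5154 -0.2684] [ 0.5153 -0.2694] foot-boss mm [0.1 1. ]
side [ 0.515  -0.2646] [ 0.5162 -0.2666] foot-boss mm [-1.2  2. ]
```

The boss is within about 1.5–2.5 mm of the foot axis in both views, so I can shut the fingers and go above the cap.

```bash
python3 -m pendant '[[[9,-30,0],0,-1],[[9,-30,0],0,-1],[[9,-30,0],0,-1],[[9,-30,0],0,-1],[[9,-28,0],0,-1],[[0,0,-30],0,-1],[[0,0,-30],0,-1],[[0,0,-30],0,-1],[[0,0,0],0,-1]]'
```

```text
time_s: 13.4
position: [0.5165, -0.2722, 0.2484]
tool_rot: [[-0.288, 0.957, 0.008], [0.957, 0.288, 0.002], [-0.001, 0.008, -1.0]]
ft_force: [0.4, -1.0, 1.0]
grip_width: 0.0001
```

```bash
python3 -m pendant '[[[-1,5,-20],0,-1],[[0,0,-20],0,-1],[[0,0,-8],0,-1],[[0,0,0],0,-1]]';python3 - <<'E'
from h import *
r=[]
for n in('scene','side'):
    im,d,c=shot(n);u,v=proj(c,[.515,-.265,.2])[0].astype(int)
    r.append(cv2.resize(im[v-45:v+35,u-40:u+40],(400,400),interpolation=0))
    p=cloud(c,d)[v-45:v+35,u-40:u+40]
    t=p[(abs(p[...,2]-.213)<.006)&(np.hypot(p[...,0]-.515,p[...,1]-.266)<.03)];print(n,len(t),t.mean(0) if len(t) else '')
cv2.imwrite('pics/c7.png',np.hstack(r)[:,:,::-1])
E
```

```text
time_s: 13.9
position: [0.517, -0.2682, 0.2042]
tool_rot: [[-0.289, 0.957, 0.013], [0.957, 0.289, -0.003], [-0.007, 0.012, -1.0]]
ft_force: [-0.5, -0.1, 1.3]
grip_width: 0.0002
scene 0 
side 0
```

View pics/c7.png

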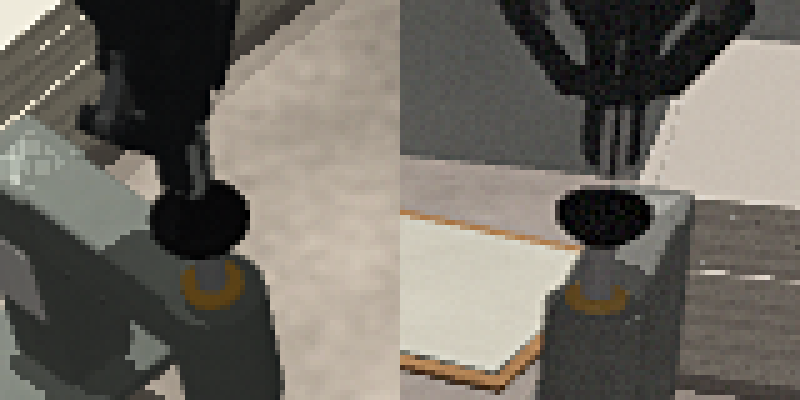

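The tips stand about 15 mm above the cap and within a few mm of its centre, so I descend with force checks.

```bash
for i in 1 2 3; do :; done; python3 -m pendant '[[[-1,1,-8],0,-1],[[0,0,-4],0,-1],[[0,0,0],0,-1]]'; python3 -m pendant '[[[0,0,-4],0,-1],[[0,0,0],0,-1]]'; python3 -m pendant '[[[0,0,-3],0,-1],[[0,0,0],0,-1]]'; python3 -m pendant '[[[0,0,-3],0,-1],[[0,0,0],0,-1]]'
```

```text
time_s: 14.38
position: [0.5164, -0.2674, 0.193]
tool_rot: [[-0.289, 0.957, 0.015], [0.957, 0.289, -0.005], [-0.009, 0.014, -1.0]]
ft_force: [0.3, 1.0, 1.2]
grip_width: -0.0
time_s: 14.62
position: [0.5166, -0.2677, 0.1894]
tool_rot: [[-0.289, 0.957, 0.016], [0.957, 0.289, -0.005], [-0.01, 0.014, -1.0]]
ft_force: [-1.6, 0.4, 3.7]
grip_width: 0.0003
time_s: 14.88
position: [0.5166, -0.2677, 0.1869]
tool_rot: [[-0.289, 0.957, 0.017], [0.957, 0.289, -0.006], [-0.011, 0.015, -1.0]]
ft_force: [-1.2, 0.3, 4.3]
grip_width: 0.0003
time_s: 15.12
position: [0.5166, -0.2677, 0.1843]
tool_rot: [[-0.289, 0.957, 0.017], [0.957, 0.289, -0.006], [-0.011, 0.015, -1.0]]
ft_force: [-1.5, 1.0, 4.6]
grip_width: -0.0007
```

```bash
python3 -m pendant '[[[0,0,-3],0,-1],[[0,0,0],0,-1]]'; for k in 1; do python3 -m pendant '[[[0,0,-2],0,-1],[[0,0,0],0,-1]]'; python3 -m pendant '[[[0,0,-2],0,-1],[[0,0,0],0,-1]]'; python3 -m pendant '[[[0,0,-2],0,-1],[[0,0,0],0,-1]]'; python3 -m pendant '[[[0,0,-2],0,-1],[[0,0,0],0,-1]]';done | egrep 'pos|ft'
```

```text
time_s: 15.38
position: [0.5167, -0.2677, 0.1817]
tool_rot: [[-0.289, 0.957, 0.018], [0.957, 0.289, -0.007], [-0.012, 0.015, -1.0]]
ft_force: [-2.2, 1.7, 5.6]
grip_width: 0.0002
position: [0.5167, -0.2677, 0.1803]
ft_force: [-1.0, 0.7, 6.0]
position: [0.5167, -0.2677, 0.179]
ft_force: [-1.7, 0.7, 5.8]
position: [0.5167, -0.2678, 0.1784]
ft_force: [-2.8, 1.8, 8.5]
position: [0.5167, -0.2678, 0.178]
ft_force: [-2.9, 2.3, 8.5]
```

The foot met the boss at reported z ≈ 0.1787, the 12 mm point, so the goal is z ≈ 0.1707.

```bash
(python3 -m pendant '[[[0,0,-4],0,-1]]'; python3 -m pendant '[[[0,0,-4],0,-1]]'; python3 -m pendant '[[[0,0,-4],0,-1]]')| egrep 'pos|ft'
```

```text
position: [0.5168, -0.2678, 0.1752]
ft_force: [-3.5, 1.5, 11.9]
position: [0.5168, -0.2678, 0.1725]
ft_force: [-4.7, 2.5, 14.8]
position: [0.5169, -0.2679, 0.1701]
ft_force: [-5.2, 3.4, 15.4]
```

```bash
(python3 -m pendant '[[[0,0,-1.3],0,-1]]'; python3 -m pendant '[[[0,0,-1.3],0,-1]]';python3 -m pendant '[[[0,0,-1.3],0,-1]]')| egrep 'pos|ft'
python3 - <<'E'
from h import *
for i in range(12):
    im,d,c=shot('side' if i%2 else 'scene');
    if i%4==0: print(env.observe()['position'][2],env.observe()['ft_force'])
r=[]
for n in('scene','side'):
    im,d,c=shot(n);u,v=proj(c,[.515,-.265,.1])[0].astype(int)
    r.append(cv2.resize(im[v-60:v+60,u-60:u+60],(400,400),interpolation=0));
    C=(.515,-.266)
    u0,v0=proj(c,[*C,.208])[0]
    m=(im.max(2)<60);print(n,'orange rows',[ (vv) for vv in range(int(v0)-10,int(v0)+45) if ((im[vv,int(u0)-8:int(u0)+9].astype(int)[:,0]-im[vv,int(u0)-8:int(u0)+9].astype(int)[:,2])>50).any()])
cv2.imwrite('pics/c8.png',np.hstack(r)[:,:,::-1]);s=env.observe();print(s['time_s'],s['position'],s['ft_force'])
E
```

```text
position: [0.5169, -0.2679, 0.1704]
ft_force: [-4.8, 3.7, 15.5]
position: [0.5169, -0.268, 0.171]
ft_force: [-5.5, 2.2, 16.2]
position: [0.517, -0.268, 0.1715]
ft_force: [-5.5, 3.4, 16.1]
0.17151685010006743 [-5.6130094   3.173115   15.23187289]
0.17146829067521294 [-4.86602336  3.1546468  14.3788644 ]
0.17147398317289575 [-5.13276494  3.03780851 14.77874669]
scene orange rows [128, 129, 130, 131, 132, 133]
side orange rows [180, 181, 182, 183, 184, 185]
17.825 [ 0.51698748 -0.26795707  0.17142593] [-4.85048064  3.21651022 15.8860097 ]
```

View pics/c8.png

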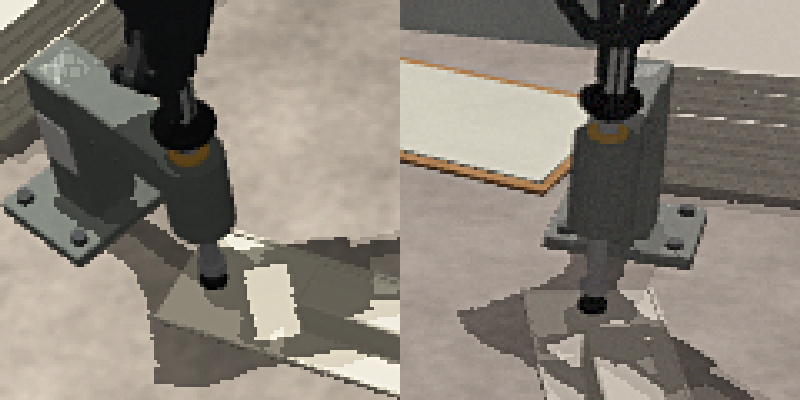

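The last picture shows the foot on the boss (side crop (592,303)) and the cap pushed down near the orange bush at (607,130). As an independent check I measure the cap's fall from its image shift.

Run:
```python
from h import *
for n,f,x0,x1,y0,y1 in(('side','d0.png',388,420,155,195),('scene','s0.png',218,254,100,142)):
    im1,d,c=shot(n);im0=cv2.imread('pics/'+f)[:,:,::-1]
    e=[]
    for im in(im0,im1):
        g=(im[y0:y1,x0:x1].max(2)<45).astype(np.uint8)
        w=g.sum(1);e.append(w)
    print(n,[x.tolist() for x in e]);p=proj(c,[[.515,-.266,.215],[.515,-.266,.195]]);print('px for 20mm',p[1]-p[0])
    g0,g1=[i[:,:,0].copy() for i in(im0,im1)]
    t=(im0.max(2)[161:174,392:418] if n=='side' else im0.max(2)[114:126,222:246])
    r=cv2.matchTemplate(im1.max(2)[y0:y1+5,x0-4:x1+4].copy(),t.copy(),cv2.TM_SQDIFF_NORMED);print(cv2.minMaxLoc(r),'start',(392-x0+4,161-y0) if n=='side' else (222-x0+4,114-y0))
```

```text
side [[0, 0, 0, 0, 0, 0, 11, 15, 17, 18, 18, 17, 17, 17, 15, 12, 8, 4, 0, 0, 0, 0, 0, 0, 0, 0, 0, 0, 1, 1, 1, 0, 0, 0, 1, 0, 0, 0, 0, 0], [15, 13, 8, 6, 6, 7, 6, 5, 6, 6, 7, 6, 5, 6, 11, 13, 18, 19, 19, 18, 17, 15, 12, 11, 2, 0, 2, 1, 1, 0, 0, 0, 0, 0, 0, 0, 0, 0, 0, 0]]
px for 20mm [-0.65696317  7.3343726 ]
(0.127395898103714, 0.9908133149147034, (7, 13), (14, 11)) start (8, 6)
scene [[0, 0, 0, 0, 0, 0, 0, 0, 7, 12, 14, 16, 18, 19, 20, 20, 20, 20, 18, 16, 16, 13, 11, 8, 1, 1, 1, 3, 3, 2, 4, 3, 5, 5, 9, 13, 14, 18, 20, 16, 16, 19], [17, 17, 18, 18, 18, 16, 18, 17, 19, 19, 17, 14, 9, 8, 9, 11, 12, 15, 16, 18, 17, 20, 20, 19, 18, 18, 17, 14, 12, 2, 1, 1, 3, 2, 4, 7, 8, 6, 8, 5, 5, 5]]
px for 20mm [1.18016225 5.7747394 ]
(0.22714051604270935, 1.0, (3, 3), (0, 0)) start (8, 14)
```

Run:
```python
from rig import env,ticket
s=env.observe();print(s['time_s'],s['position'],s['ft_force'],s['qvel']);print(ticket.close_job())
```

```text
17.925 [ 0.51696533 -0.26797059  0.17143935] [-5.07920858  4.18265849 16.06687828] [-0.0524769  -0.01780636  0.02874251  0.06050237  0.00975859 -0.06503904]
the job is handed in; nothing more can be done
None
```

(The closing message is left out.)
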